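# Lock a mould's hold-down pin with its spring clip

## Robot

A 6-joint arm with a two-finger parallel gripper is mounted at the origin on the work surface. World frame = base frame: x ahead of the robot, y to its left, z up, the work surface at z = 0. Lengths are in m, angles in degrees, forces in N, time in s.
With the tool pointing down it reaches from about 0.375 to 0.9 m from the base axis. Payload 3.1 kg.
Tool frame: the origin (TCP) lies on the centre line of the jaws, within the pads' length; the fingertips stand 14 mm ahead of it and the grasp point (between the pads) lies 5 mm behind it (bot.tips_ahead is the distance from the TCP to the fingertips, in m); z points along the fingers, y is the line along which they close (so a half turn about z gives the same grasp; the last joint's range is limited). The gripper opens to 87 mm and grips with 3 to 60 N. Pads are 19 mm wide; open, the fingers measure 117 mm over their backs; the gripper's body (75 mm by 190 mm) begins 51 mm behind the grasp point.
Start: joints at [64.372, 30.224, 82.088, -0, 67.689, -10.227], TCP at [0.166, 0.603, 0.237] pointing down, gripper open.
Joint ranges: [-176.69, 176.69], [-43.24, 126.21], [12.49, 139.97], [-82, 262], [0, 151.66], [-163.58, 163.58]. Speed limits (degrees/s): [159.86, 159.86, 180, 180, 180, 180].

## Interface

Orientations are given as a 3x3 rotation matrix whose columns are the frame's x, y, z axes.
In Python, from rig import bot gives the robot as it stands.
- The arm moves only by the tool play_rows, never from a script. Its argument "moves" is a list that holds one entry, the list of rows, each a list of 6 numbers: the shift along the tool's x, y, z in mm, then the turn, a rotation vector about the tool's x, y, z in rad. A call has 1 to 5 rows; each row shifts and turns the commanded pose from where the row before left it, along the tool's axes as they then stand; what a row does not reach is not made up. A row lasts 1/10 s, in which the tool goes at most 50 mm and 8.59 degrees, less where a joint would pass 70% of its speed; a pose out of reach is approached as far as the arm can. A call with a gripper value outside its range is refused whole. "fingers" is the opening, from -1 (shut) to 1 (fully open), set as the call begins (left out, the last holds). The fingers move at their own pace and stop on an object; the grip force is fixed at half the most. Time passes only in rows, so rows that do not move let the fingers close. It gives the time, the measured TCP pose, the force, the opening and the grip force at its end, in the units of the state.
- bot.read_state(): the state, without advancing time (a new reading comes with each control period).
- bot.capture(name): name is "scene" or "top"; returns a dict with "image" (420x560x3 uint8, blue, green, red), "fx", "fy", "cx", "cy" (pixels), "distortion" ([k1, k2, p1, p2, k3] as OpenCV has them; the pictures are not rectified), "R" (3x3) and "t" (3): a world point X has camera coordinates R X + t. Camera axes: x right, y down, z forward; pixel columns grow to the right and rows downward; lengths in m; the calibration is good to about 2 mm. A picture is of the moment at which its call begins. There is no depth.
- bot.hand_in(): hands the job in; it is judged then, once.
Trained networks look in a picture, given as the dict that the camera call returned (one of the last four; its "shot" number tells which), for a name from the list of things; names that differ only in an ending like _2 or _b are one class to them, and where a whole thing is asked for, a point or a joint stands for the part that bears it (a point fixed in the world has none). Each returns a list of dicts, best first, with "confidence" (0 to 1); they miss things now and then, are a little off and sometimes report something else, mostly with a low value. They report only what shows in the picture. A call takes as long as a camera call. They do not tell look-alikes from the thing itself.
- bot.search_frame(picture, query): "centre" ([column, row] in pixels, amid what is visible of it).
- bot.silhouettes(picture, query): "pixels" (420x560 bool, what is visible of it) and "centre" ([column, row] in pixels, amid what is visible of it).
- bot.pinpoint(picture, query): "centre" ([column, row] in pixels: a listed point, or the origin of a listed thing).
The state is a dict: "time_s": time; "joint_positions": joint angles; "qvel": joint speeds; "tau": joint torques, N m; "position": TCP position; "tcp_rot": TCP orientation; "force": force on the tool from outside, world axes, zero at the start; "moment": the same for the moment, N m; "opening": opening from 0.0 (shut) to 1.0 (fully open); "grasp_force": force on a finger pad.
Only numpy, scipy, OpenCV 4.12 (cv2) and the standard library are available. Lean on these libraries where they do the work, as an engineer would, in place of code of your own. Each camera call takes 0.05 s, during which the arm holds its last target. There are 200 camera calls.

## Task

Lock the hold-down of the white casting mould: push its steel pin gently in until the head is home against the lug, then take the spring clip out of the wooden rack and press it, tab upward, straight down onto the groove of the pin until it snaps fully home, and let go. Never press on the mould, the pin or the clip with more than 25 N, and leave the other things on the bench where they are.

Things in the scene. Friction and masses are not known exactly. Their poses are not given: they have to be found in the camera images.
- mould: White tray mould 179 x 236 mm, 56 mm high, on a green board 280 x 250 x 6 mm, all fixed. Before its near wall stands the steel hold-down: two lugs on a carriage, with a bar over the wall and a thick level pin through the lugs. Origin on the bench under the middle of the carriage's track; x points to the tray (wall 55 to 73 mm off), y along the pin from head to grooved end, z up.
- track_mid (a point): Middle of the carriage's track, on its top, 16 mm above the bench, axes as the mould's. Lugs: each 30 (x) x 8 (y) mm, 20 mm apart, tops 14 mm above the pin's axis. The bar between them is 16 x 16 mm and reaches from 14 mm before the pin's axis to 80 mm beyond it.
- groove_foot (a point): Point on the bench, axes as the mould's, straight under the pin's axis line (its x is exact), below the groove as it would be with the carriage mid-track and the pin home. But the carriage is clamped anywhere within 15 mm of mid-track along y, and the axis anywhere 64.5 to 75.5 mm above the bench: neither is measured, find both by feel or sight. They do not shift in use.
- pin (a joint): How far the pin is withdrawn (m): 0 = home, head against the lug, a hard stop; starts 16 to 27 mm out. Push its head along +y; 3 N of friction, it stays where left. Head: disc 34 mm across, 12 mm thick, outer face 58 mm from the groove's centre. Shaft 24 mm across; groove floor 16 mm across and 10 mm wide with a flat top; end 14 mm past its centre. Withdrawn, the lug hides the groove.
- clip_grip (a point): Centre of the spring clip's black plastic tab, the part to hold: 22 mm along x, 14 mm along y, 46 mm tall (from 25 mm below to 21 mm above this point). x runs across from leg to leg, y through the thickness, z up the tab. The clip stands upright in one of the rack's two pockets.
- clip_seat (a point): Point between the spring clip's legs, 41 mm below clip_grip, same axes; it lies on the pin's axis when the clip is home. Steel bridge 40 x 7 x 8 mm, from 8 to 16 mm above this point; two sprung legs, 7 mm thick, reach 18 mm below it, with flared tips and round nubs 8 mm below it, 11 mm apart.
- clip: The spring clip, about 65 g; origin and axes as clip_seat. Pressed down on the groove it touches about 15 mm above home, takes some 12 N to pass, then draws itself in over the last 6 mm and stops on the groove's flat top. On the 24 mm shaft or end disc it cannot go on. Home, the groove's centre is 10 mm clear of the lug.
- clip_leg_a (a joint): Opening of the leg on +x (rad): 0 closed (also when home), 0.12 at the widest part of the groove, 0.2 as far as it goes.
- clip_leg_b (a joint): The same for the leg on -x.
- rack: Fixed wooden block 80 x 130 mm, 40 mm high, two pockets 60 mm apart along its y: clip in one (bridge on the block's top), aluminium wedge in the other. Origin at the underside's centre.
- wedge: Aluminium wedge 30 x 8 x 52 mm with a head 40 x 16 x 18 mm, standing in the other pocket; leave it. Origin at its foot.
- squeeze_bottle: White bottle, 52 mm across, 130 mm tall; leave it. Origin at its foot.
- tape_roll: Paper tape roll, 90 mm across, 35 mm tall; leave it.
- screwdriver: Screwdriver lying; leave it.
- sanding_block: Cork block 100 x 60 x 35 mm; leave it.
- mixing_cup: Grey cup 80 mm across, 90 mm tall; leave it.
Not all that is in view belongs to the job. Of the things that look like the clip, the middle-sized one is meant.

How it is judged:
By the outcome, as a careful person would: the job done as asked, in the order asked, and still so for the second after the job is handed in, with the robot touching nothing.
It also fails if it takes over 58 s, if anything falls off the work surface, if the arm or the gripper's body presses on something with over 40 N, if the wrist force passes 120 N, or if a joint passes its speed limit or range.

## Working session

There is one attempt and no reset: what is moved stays moved. The work goes in short steps, Python scripts to look and compute and a tool call to move; the robot and the scene stay as the last step left them, time stands still between calls to the robot, and variables do not carry over. Pictures are saved under pics/ and viewed, at most 10 in all, crops included, and the job is handed in when it is done.

Besides the shell and the picture viewer there is one more tool, called after "Emit:" in YAML: its name, and indented under it one key for each argument. play_rows: Moves the arm, as the interface text tells. Its arguments: {"type":"object","properties":{"moves":{"type":"array","items":{"type":"array","items":{"type":"array","items":{"type":"number"}}}},"fingers":{"type":"number"}},"required":["moves"]}

```bash
mkdir -p pics
cat > h.py <<'E'
import numpy as np, cv2
from rig import bot
def cam(c):
    return np.array([[c['fx'],0,c['cx']],[0,c['fy'],c['cy']],[0,0,1.]]),np.array(c['distortion'],float),np.array(c['R']),np.array(c['t'])
def ray(c,p):
    K,D,R,t=cam(c); u=cv2.undistortPoints(np.array([[p]],float),K,D)[0,0]
    return -R.T@t, R.T@np.array([u[0],u[1],1.])
def at_z(c,p,z):
    o,d=ray(c,p); return o+d*(z-o[2])/d[2]
def tri(obs):
    A=np.zeros((3,3));b=np.zeros(3);rs=[ray(c,p) for c,p in obs]
    for o,d in rs:
        d=d/np.linalg.norm(d);P=np.eye(3)-np.outer(d,d);A+=P;b+=P@o
    X=np.linalg.solve(A,b)
    return X,[np.linalg.norm(np.cross(X-o,d/np.linalg.norm(d))) for o,d in rs]
def proj(c,X):
    K,D,R,t=cam(c); return cv2.projectPoints(np.array(X,float).reshape(-1,1,3),cv2.Rodrigues(R)[0],t,K,D)[0][:,0]
E
python3 - <<'E'
from h import *
s=bot.capture('scene');t=bot.capture('top')
cv2.imwrite('pics/a_s.png',s['image']);cv2.imwrite('pics/a_t.png',t['image'])
for c in(s,t):
    print(cam(c)[0].diagonal(), -cam(c)[2].T@cam(c)[3])
for q in['track_mid','groove_foot','clip_grip','clip_seat','mould','rack','pin','wedge']:
    for n,c in(('s',s),('t',t)):
        print(q,n,[(np.round(d['centre'],1).tolist(),round(d['confidence'],2)) for d in bot.pinpoint(c,q)[:4]] if q!='pin' else [(np.round(d['centre'],1).tolist(),round(d['confidence'],2)) for d in bot.search_frame(c,q)[:4]])
print(bot.read_state()['tcp_rot'],bot.read_state()['time_s'])
E
```

```text
[456.65392187 456.65392187   1.        ] [ 1.00606916 -0.8644601   0.61948643]
[411.35788886 411.35788886   1.        ] [ 0.42407445 -0.10221753  0.94597323]
track_mid s [([323.1, 185.1], 0.75)]
track_mid t [([139.3, 215.8], 0.84)]
groove_foot s [([324.6, 184.4], 0.93), ([214.7, 250.0], 0.58)]
groove_foot t [([130.8, 211.4], 0.8)]
clip_grip s [([205.7, 283.8], 0.64), ([176.7, 227.1], 0.62), ([218.9, 247.0], 0.6)]
clip_grip t [([340.7, 279.0], 0.75), ([330.2, 228.9], 0.67), ([385.6, 213.7], 0.55), ([249.0, 284.8], 0.17)]
clip_seat s [([182.8, 249.8], 0.9), ([210.1, 300.3], 0.58), ([271.4, 177.1], 0.52)]
clip_seat t [([331.4, 280.3], 0.66), ([380.3, 214.3], 0.53), ([347.5, 224.7], 0.41)]
mould s [([323.8, 186.5], 0.6)]
mould t [([139.1, 215.1], 0.78)]
rack s [([229.4, 270.1], 0.66)]
rack t [([330.2, 231.6], 0.96), ([319.8, 229.5], 0.4)]
pin s []
pin t [([144.2, 214.8], 0.75)]
wedge s [([234.2, 258.4], 0.52)]
wedge t [([340.3, 223.8], 0.72), ([319.9, 229.0], 0.53)]
[[-9.64094724e-01  2.65558586e-01 -3.11617162e-06]
 [ 2.65558586e-01  9.64094724e-01 -2.03893574e-05]
 [-2.41028430e-06 -2.04847981e-05 -1.00000000e+00]] 0.9
```

View pics/a_s.png

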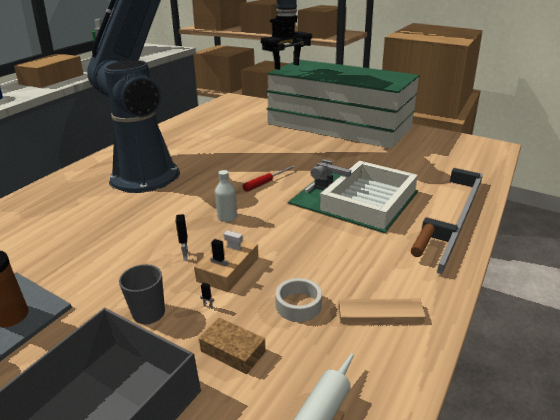

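View pics/a_t.png

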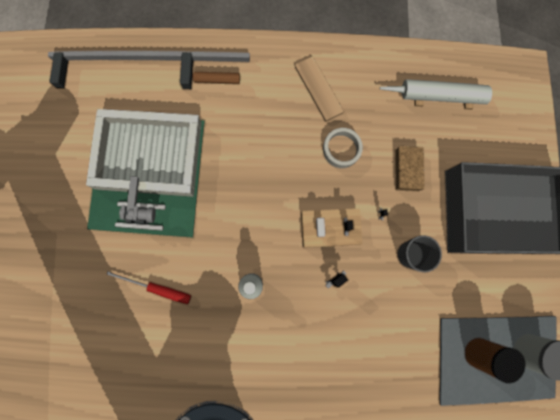

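Clip look-alikes in the scene view: (182,235) big, standing on the bench; (218,248) in the rack; (206,292) small, on the bench. The rack one is middle-sized and stands in a pocket beside the wedge, so it fits. I'll confirm it in an enlarged crop.

Run:
```python
from h import *
s=bot.capture('scene');t=bot.capture('top')
def cr(c,x,y,w,h,W=400,H=300): return cv2.resize(c['image'][y:y+h,x:x+w],(W,H),interpolation=cv2.INTER_CUBIC)
im=np.vstack([np.hstack([cr(s,160,205,120,90),cr(t,290,200,120,90)]),np.hstack([cr(s,290,150,80,60),cr(t,95,175,80,60)])])
cv2.imwrite('pics/b.png',im)
def P(n,a,b):
    X,e=tri([(s,a),(t,b)]);print(n,X.round(4),np.round(e,4))
P('track',(323.1,185.1),(139.3,215.8));P('groovefoot',(324.6,184.4),(130.8,211.4));P('clip_grip',(218.9,247),(348,227))
print('rack',at_z(t,(330.2,231.6),0),at_z(s,(229.4,270.1),0))
print('track',at_z(t,(139.3,215.8),.016),'mould',at_z(t,(139.1,215.1),0),at_z(s,(323.8,186.5),0),'gf',at_z(t,(130.8,211.4),0),at_z(s,(324.6,184.4),0))
for q,c in(('mould',t),('rack',t),('clip',t),('clip',s)):
    for d in bot.silhouettes(c,q)[:4]:
        m=d['pixels'].astype(np.uint8); k=max(cv2.findContours(m,0,1)[0],key=cv2.contourArea)
        r=cv2.minAreaRect(k);print(q,round(d['confidence'],2),np.round(d['centre'],1),m.sum(),r)
```

```text
track [0.5171 0.1891 0.0093] [0.0005 0.0005]
groovefoot [0.5211 0.2064 0.0067] [0.0064 0.0064]
clip_grip [ 0.5004 -0.2762  0.0767] [0.0031 0.0031]
rack [ 0.49280861 -0.25199226  0.        ] [ 0.50445241 -0.24978655  0.        ]
track [0.51600634 0.18675278 0.016     ] mould [0.51920658 0.19230544 0.        ] [0.51552734 0.1988999  0.        ] gf [0.52729046 0.21256026 0.        ] [0.51189766 0.2117911  0.        ]
mould 0.89 [141.8 172.1] 13092 ((142.78277587890625, 172.10690307617188), (113.52317810058594, 122.82427215576172), 4.763641834259033)
mould 0.63 [407.3 165. ] 1245 ((409.3966979980469, 168.48834228515625), (45.56853103637695, 28.28188705444336), 88.31531524658203)
rack 0.78 [328.7 229. ] 1944 ((330.525390625, 228.09242248535156), (37.36198806762695, 60.75101852416992), 88.66777801513672)
clip 0.5 [345.4 226.3] 145 ((348.0, 226.5), (17.0, 10.0), 90.0)
clip 0.5 [339.4 284. ] 220 ((336.4268493652344, 281.1585388183594), (12.962422370910645, 20.77111053466797), 51.34019470214844)
clip 0.8 [182.3 234.3] 390 ((182.3092498779297, 237.2600860595703), (46.073333740234375, 9.807689666748047), 81.25383758544922)
clip 0.7 [218.5 249.8] 307 ((217.55885314941406, 252.73533630371094), (27.891597747802734, 15.764815330505371), 75.96376037597656)
clip 0.51 [206.2 295.1] 227 ((205.8529510498047, 295.4117736816406), (27.406526565551758, 12.126781463623047), 75.96376037597656)
```

View pics/b.png

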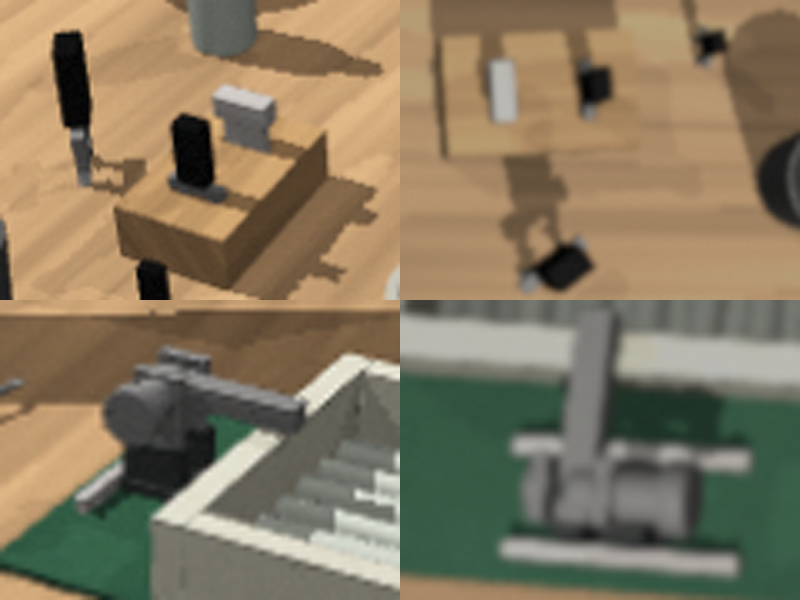

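The crop confirms it: the rack clip (scene 218,248; top 348,227) stands next to the aluminium wedge. The pin head faces −y. Next: yaw and pin-axis measurement.

Run:
```python
from h import *
s=bot.capture('scene');t=bot.capture('top')
for n,c in(('s',s),('t',t)):
    for q in('pin','clip_leg_a'):
        for d in bot.silhouettes(c,q)[:2]:
            ys,xs=np.nonzero(d['pixels']);print(n,q,round(d['confidence'],2),np.round(d['centre'],1),len(xs),xs.min(),xs.max(),ys.min(),ys.max())
# green board edges on plane z=.006, rack edges z=.04 in top: rectify to world mm
def rect(c,z,x0,x1,y0,y1,mm=.5):
    xs=np.arange(x0,x1,mm/1000);ys=np.arange(y0,y1,mm/1000)
    X=np.array([[x,y,z] for x in xs for y in ys]);p=proj(c,X).astype(np.float32).reshape(len(xs),len(ys),2)
    return cv2.remap(c['image'],p[...,0],p[...,1],cv2.INTER_CUBIC)
g=rect(t,.006,.42,.80,.03,.36);h=cv2.cvtColor(g,cv2.COLOR_BGR2HSV)
m=((h[...,0]>60)&(h[...,0]<95)&(h[...,1]>80)).astype(np.uint8)
# near edge: lowest x per column ; right edge: min y per row
for nm,pts in (('near',[(np.argmax(m[:,j])*.5+420,j*.5+30) for j in range(60,600) if m[:,j].sum()>40]),('right',[(i*.5+420,np.argmax(m[i])*.5+30) for i in range(20,500) if m[i].sum()>10])):
    p=np.array(pts); a,b=(p[:,1],p[:,0]) if nm=='near' else (p[:,0],p[:,1])
    k=np.ones(len(a),bool)
    for _ in range(6):
        f=np.polyfit(a[k],b[k],1);k=abs(b-np.polyval(f,a))<max(1.5,1.5*np.std((b-np.polyval(f,a))[k]))
    print(nm,f,k.mean(),np.degrees(np.arctan(f[0])),a.min(),a.max())
v=[rect(t,.075,.47,.57,.13,.26,.3)[::-1,::-1], rect(t,.04,.43,.56,-.335,-.18,.3)[::-1,::-1]]
cv2.imwrite('pics/c.png',np.hstack([cv2.resize(i,(400,int(400*i.shape[0]/i.shape[1])))[:300] if 0 else cv2.copyMakeBorder(i,0,440-i.shape[0],0,0,0) for i in v]))
print([i.shape for i in v])
```

```text
s pin 0.71 [316.3 171.6] 153 310 324 166 179
s pin 0.47 [144.2 289.7] 2101 119 164 264 324
s clip_leg_a 0.53 [182.5 258. ] 49 182 187 250 260
s clip_leg_a 0.36 [222.  197.5] 820 215 236 170 221
t pin 0.76 [148.7 211.2] 262 125 155 207 221
t clip_leg_a 0.58 [421.1 254.2] 1310 396 441 234 272
near [4.45801223e-02 4.71970152e+02] 0.9707207207207207 2.5525627754204563 60.0 308.5
right [-4.52253584e-02  8.79050047e+01] 1.0 -2.5894576882303486 475.0 575.0
[(334, 434, 3), (434, 517, 3)]
```

View pics/c.png

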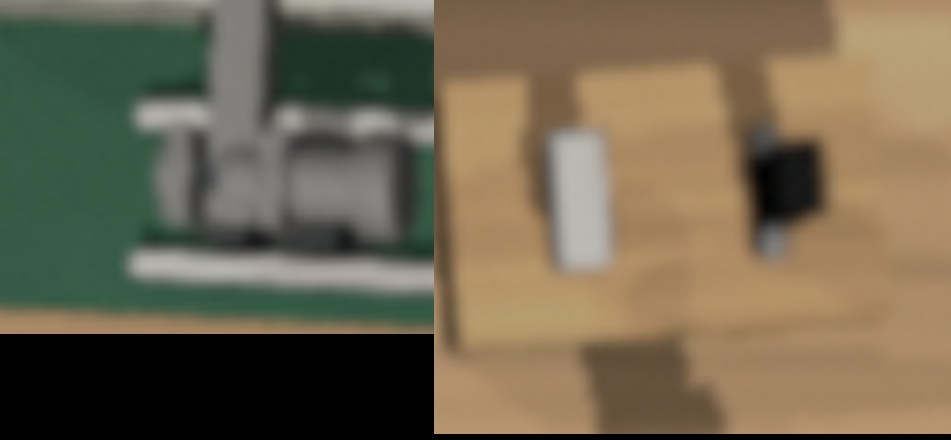

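The network and my own geometry agree. Mould yaw is about −2.6°, pin axis x ≈ 0.512, and head face y ≈ 0.136. The rack clip is at (0.500, −0.278) with yaw about +2.8°. First I turn the tool, then travel.

Emit:
play_rows:
  moves:
    - [[0,0,0,0,0,0.1497],[0,0,0,0,0,0.1497],[0,0,0,0,0,0.1497],[0,0,0,0,0,0.1497],[0,0,0,0,0,0.1497]]
  fingers: -1

```text
time_s: 2.0
position: [0.1659, 0.6025, 0.2365]
tcp_rot: [[-0.52, 0.854, -0.0], [0.854, 0.52, -0.0], [-0.0, -0.0, -1.0]]
force: [-0.4, 0.3, -0.7]
opening: 0.628
grasp_force: 0.0
```

Emit:
play_rows:
  moves:
    - [[0,0,0,0,0,0.1497],[0,0,0,0,0,0.1497],[0,0,0,0,0,0.1497],[0,0,0,0,0,0.1497],[0,0,0,0,0,0]]

```text
time_s: 2.5
position: [0.166, 0.6026, 0.2365]
tcp_rot: [[0.045, 0.999, 0.0], [0.999, -0.045, 0.0], [0.0, 0.0, -1.0]]
force: [0.5, 0.7, 0.2]
opening: 0.171
grasp_force: 0.0
```

Emit:
play_rows:
  moves:
    - [[-37,28,0,0,0,0],[-37,28,0,0,0,0],[-37,28,0,0,0,0],[-37,28,0,0,0,0],[-37,28,0,0,0,0]]

```text
time_s: 3.0
position: [0.2982, 0.41, 0.2368]
tcp_rot: [[0.041, 0.999, 0.001], [0.999, -0.041, 0.0], [0.0, 0.001, -1.0]]
force: [1.1, 0.4, 0.4]
opening: 0.005
grasp_force: 0.0
```

Emit:
play_rows:
  moves:
    - [[-37,28,0,0,0,0],[-37,28,0,0,0,0],[-37,28,0,0,0,0],[-37,28,0,0,0,0],[-37,28,0,0,0,0]]

```text
time_s: 3.5
position: [0.4299, 0.2186, 0.2369]
tcp_rot: [[0.042, 0.999, 0.001], [0.999, -0.042, 0.0], [0.0, 0.001, -1.0]]
force: [0.6, 0.5, 0.0]
opening: 0.009
grasp_force: 0.0
```

Emit:
play_rows:
  moves:
    - [[-37,28,0,0,0,0],[-37,28,0,0,0,0],[-37,28,0,0,0,0],[0,0,0,0,0,0],[0,0,0,0,0,0]]

```text
time_s: 4.0
position: [0.508, 0.1047, 0.2364]
tcp_rot: [[0.046, 0.999, -0.001], [0.999, -0.046, 0.0], [0.0, -0.001, -1.0]]
force: [-1.0, -0.6, -0.1]
opening: 0.006
grasp_force: 0.0
```

Run:
```python
from h import *
s=bot.capture('scene');t=bot.capture('top')
p=proj(t,[[.5124,.136,.075]])[0]
print(p,tri([(t,p),(s,(317,172.6))]))
r=bot.read_state();print(r['position'],r['tcp_rot'],r['opening'],r['force'])
for d in bot.silhouettes(s,'pin')[:1]:
    m=d['pixels'];ys,xs=np.nonzero(m);print(d['centre'],xs.min(),xs.max(),ys.min(),ys.max(),len(xs))
# predicted head disc outline in scene for z hypotheses
a=np.linspace(0,2*np.pi,40)
for z in(.065,.07,.075):
    q=proj(s,[[.5124+.017*np.cos(k),.136,z+.017*np.sin(k)] for k in a]);print(z,q.min(0),q.max(0))
```

```text
[154.29224443 215.19453194] (array([0.51651509, 0.14001618, 0.06919394]), [np.float64(0.0041675837259207505), np.float64(0.004167583725920893)])
[0.50668513 0.10627991 0.23634951] [[ 4.32554438e-02  9.99062905e-01 -1.50949926e-03]
 [ 9.99063981e-01 -4.32548514e-02  4.22922719e-04]
 [ 3.57233234e-04 -1.52638005e-03 -9.99998771e-01]] 0.008730405405168371 [-0.42329788  1.18635242 -1.09312739]
[318.1, 173.3] 310 324 166 179 148
0.065 [307.89941736 168.78999345] [319.07141243 180.33213649]
0.07 [307.92483761 167.11461693] [319.12005985 178.69666788]
0.075 [307.95026934 165.43261827] [319.16877344 177.05467995]
```

Emit:
play_rows:
  moves:
    - [[0,2,40,0,0,0],[0,2,40,0,0,0],[0,0,40,0,0,0],[0,0,25,0,0,0],[0,0,17,0,0,0]]

```text
time_s: 4.65
position: [0.5097, 0.107, 0.0727]
tcp_rot: [[0.042, 0.999, -0.004], [0.999, -0.042, 0.0], [-0.0, -0.004, -1.0]]
force: [0.2, 0.0, 0.0]
opening: 0.002
grasp_force: 0.0
```

Emit:
play_rows:
  moves:
    - [[2,0,0,0,0,0],[3,0,0,0,0,0],[3,0,0,0,0,0],[2,0,0,0,0,0],[0,0,0,0,0,0]]

```text
time_s: 5.15
position: [0.5128, 0.1159, 0.0756]
tcp_rot: [[0.044, 0.999, 0.002], [0.999, -0.044, 0.0], [0.0, 0.002, -1.0]]
force: [0.1, 0.8, 1.0]
opening: 0.003
grasp_force: 0.0
```

Emit:
play_rows:
  moves:
    - [[2,0,0,0,0,0],[2,0,0,0,0,0],[2,0,0,0,0,0],[1,0,0,0,0,0],[0,0,0,0,0,0]]

```text
time_s: 5.65
position: [0.5125, 0.1225, 0.0745]
tcp_rot: [[0.045, 0.999, -0.0], [0.999, -0.045, -0.0], [-0.0, -0.0, -1.0]]
force: [-0.3, -0.1, -0.3]
opening: 0.001
grasp_force: 0.0
```

Emit:
play_rows:
  moves:
    - [[1,0,0,0,0,0],[1,0,0,0,0,0],[1,0,0,0,0,0],[1,0,0,0,0,0],[1,0,0,0,0,0]]

```text
time_s: 6.15
position: [0.5128, 0.1274, 0.0745]
tcp_rot: [[0.045, 0.999, -0.0], [0.999, -0.045, -0.0], [-0.0, -0.0, -1.0]]
force: [0.4, -0.1, 0.1]
opening: 0.008
grasp_force: 0.0
```

Emit:
play_rows:
  moves:
    - [[1,0,0,0,0,0],[1,0,0,0,0,0],[1,0,0,0,0,0],[1,0,0,0,0,0],[1,0,0,0,0,0]]

```text
time_s: 6.65
position: [0.513, 0.1319, 0.0746]
tcp_rot: [[0.045, 0.999, -0.0], [0.999, -0.045, -0.001], [-0.001, -0.0, -1.0]]
force: [0.1, -3.8, 1.0]
opening: 0.005
grasp_force: 1.5
```

Emit:
play_rows:
  moves:
    - [[1,0,0,0,0,0],[1,0,0,0,0,0],[1,0,0,0,0,0],[1,0,0,0,0,0],[1,0,0,0,0,0]]

```text
time_s: 7.15
position: [0.5132, 0.1374, 0.0746]
tcp_rot: [[0.045, 0.999, -0.0], [0.999, -0.045, -0.0], [-0.0, -0.0, -1.0]]
force: [-0.1, -3.2, 1.0]
opening: 0.005
grasp_force: 1.5
```

Emit:
play_rows:
  moves:
    - [[1,0,0,0,0,0],[1,0,0,0,0,0],[1,0,0,0,0,0],[1,0,0,0,0,0],[1,0,0,0,0,0]]

```text
time_s: 7.65
position: [0.5135, 0.1424, 0.0746]
tcp_rot: [[0.045, 0.999, 0.0], [0.999, -0.045, -0.0], [-0.0, 0.0, -1.0]]
force: [-0.5, -2.4, 0.8]
opening: 0.004
grasp_force: 1.5
```

Emit:
play_rows:
  moves:
    - [[0.5,0,0,0,0,0],[0.5,0,0,0,0,0],[0.5,0,0,0,0,0],[0.5,0,0,0,0,0],[0,0,0,0,0,0]]

```text
time_s: 8.15
position: [0.5135, 0.1444, 0.0746]
tcp_rot: [[0.045, 0.999, -0.0], [0.999, -0.045, 0.0], [0.0, -0.0, -1.0]]
force: [-0.7, -2.7, 1.0]
opening: 0.004
grasp_force: 1.3
```

Emit:
play_rows:
  moves:
    - [[0.5,0,0,0,0,0],[0.5,0,0,0,0,0],[0.5,0,0,0,0,0],[0,0,0,0,0,0]]

```text
time_s: 8.55
position: [0.5136, 0.1459, 0.0746]
tcp_rot: [[0.045, 0.999, -0.0], [0.999, -0.045, 0.0], [0.0, -0.0, -1.0]]
force: [0.5, -3.0, 0.8]
opening: 0.001
grasp_force: 1.4
```

Emit:
play_rows:
  moves:
    - [[0.5,0,0,0,0,0],[0.5,0,0,0,0,0],[0.5,0,0,0,0,0]]

```text
time_s: 8.85
position: [0.5137, 0.1474, 0.0746]
tcp_rot: [[0.045, 0.999, 0.0], [0.999, -0.045, -0.0], [-0.0, 0.0, -1.0]]
force: [0.1, -1.8, 0.9]
opening: 0.002
grasp_force: 1.5
```

Emit:
play_rows:
  moves:
    - [[0.5,0,0,0,0,0],[0.5,0,0,0,0,0]]

```text
time_s: 9.05
position: [0.5137, 0.1484, 0.0746]
tcp_rot: [[0.045, 0.999, 0.0], [0.999, -0.045, -0.0], [-0.0, 0.0, -1.0]]
force: [-0.2, -3.5, 1.1]
opening: 0.004
grasp_force: 1.5
```

Emit:
play_rows:
  moves:
    - [[0.5,0,0,0,0,0],[0.5,0,0,0,0,0]]

```text
time_s: 9.25
position: [0.5138, 0.1494, 0.0746]
tcp_rot: [[0.045, 0.999, 0.0], [0.999, -0.045, 0.0], [0.0, 0.0, -1.0]]
force: [-1.0, -2.4, 0.5]
opening: 0.006
grasp_force: 1.5
```

Emit:
play_rows:
  moves:
    - [[0.5,0,0,0,0,0],[0.5,0,0,0,0,0]]

```text
time_s: 9.45
position: [0.5138, 0.1504, 0.0746]
tcp_rot: [[0.045, 0.999, 0.0], [0.999, -0.045, -0.0], [-0.0, 0.0, -1.0]]
force: [1.0, -3.7, 1.9]
opening: 0.009
grasp_force: 1.5
```

Emit:
play_rows:
  moves:
    - [[0.5,0,0,0,0,0],[0.5,0,0,0,0,0]]

```text
time_s: 9.65
position: [0.5138, 0.151, 0.0746]
tcp_rot: [[0.045, 0.999, -0.0], [0.999, -0.045, -0.001], [-0.001, -0.0, -1.0]]
force: [-0.2, -5.5, 1.3]
opening: -0.001
grasp_force: 3.0
```

Emit:
play_rows:
  moves:
    - [[0.5,0,0,0,0,0],[0,0,0,0,0,0]]

```text
time_s: 9.85
position: [0.5139, 0.1511, 0.0746]
tcp_rot: [[0.045, 0.999, -0.0], [0.999, -0.045, -0.001], [-0.001, -0.0, -1.0]]
force: [0.3, -5.7, 2.0]
opening: 0.003
grasp_force: 3.2
```

Emit:
play_rows:
  moves:
    - [[0.5,0,0,0,0,0],[0,0,0,0,0,0]]

```text
time_s: 10.05
position: [0.5139, 0.1511, 0.0746]
tcp_rot: [[0.044, 0.999, -0.0], [0.999, -0.044, -0.002], [-0.002, -0.0, -1.0]]
force: [-0.3, -9.0, 1.8]
opening: 0.005
grasp_force: 4.1
```

Home: stalled at TCP y = 0.1511 with the force rising to 9 N, 21 mm after contact. Now back off and look.

Emit:
play_rows:
  moves:
    - [[-5,0,0,0,0,0],[-20,0,0,0,0,0],[-20,0,-20,0,0,0],[-20,0,-50,0,0,0],[-40,0,-30,0,0,0]]

```text
time_s: 10.55
position: [0.5099, 0.0501, 0.1727]
tcp_rot: [[0.043, 0.999, 0.002], [0.999, -0.043, 0.002], [0.002, 0.002, -1.0]]
force: [2.2, -0.8, -0.2]
opening: 0.002
grasp_force: 0.0
```

Emit:
play_rows:
  moves:
    - [[-49,0,0,0,0,0],[-49,0,0,0,0,0],[-49,0,0,0,0,0],[-49,0,0,0,0,0],[-49,0,0,0,0,0]]
  fingers: 0.2

```text
time_s: 11.05
position: [0.4981, -0.1972, 0.1711]
tcp_rot: [[0.046, 0.999, 0.001], [0.999, -0.046, 0.001], [0.001, 0.001, -1.0]]
force: [1.2, -0.1, -0.0]
opening: 0.38
grasp_force: 0.0
```

Run:
```python
from h import *
t=[bot.capture('top') for _ in range(2)];s=bot.capture('scene')
u,w=np.array([.0446,.999]),np.array([.999,-.0446])
o=np.array([.5139,.1511])  # TCP at home contact; u=mould y, w=mould x
def rect(c,z,mm=.25):
    a=np.arange(.110,-.02,-mm/1000);b=np.arange(.05,-.045,-mm/1000)
    X=np.array([[*(o+u*i+w*j),z] for j in b for i in a]);p=proj(c,X).astype(np.float32).reshape(len(b),len(a),2)
    return cv2.remap(c['image'],p[...,0],p[...,1],cv2.INTER_CUBIC)
r=rect(t[1],.070)
for k in range(0,12):
    i=k*40; cv2.line(r,(i,0),(i,6),(0,0,255),1)
r=cv2.resize(r,None,fx=1.5,fy=1.5)
c=cv2.resize(s['image'][150:205,290:365],None,fx=7,fy=7,interpolation=cv2.INTER_CUBIC)
c=cv2.resize(c,(int(c.shape[1]*.0+780),int(780*55/75)))[:, :]
cv2.imwrite('pics/d.png',r);cv2.imwrite('pics/e.png',c);print(r.shape)
st=bot.read_state();print(st['position'],st['tcp_rot'][0][0],st['force'])
for n,x in(('s',s),('t',t[1])):
    for d in bot.silhouettes(x,'pin')[:1]:
        ys,xs=np.nonzero(d['pixels']);print(n,d['confidence'],d['centre'],xs.min(),xs.max(),ys.min(),ys.max())
```

```text
(570, 780, 3)
[ 0.49866326 -0.1988003   0.17094936] 0.05099137858344998 [0.48191682 0.56136368 0.01613364]
s 0.52 [321.4, 169.9] 314 333 159 175
t 0.74 [129.2, 211.7] 110 145 207 220
```

View pics/d.png

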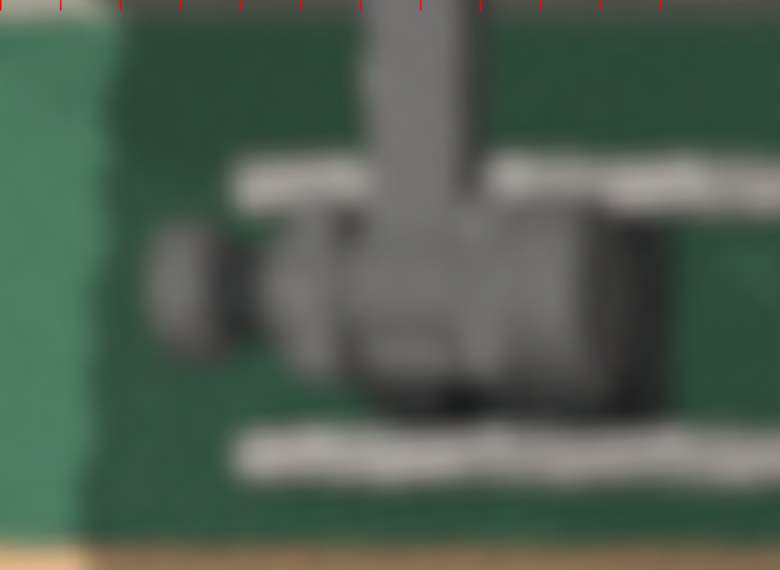

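View pics/e.png

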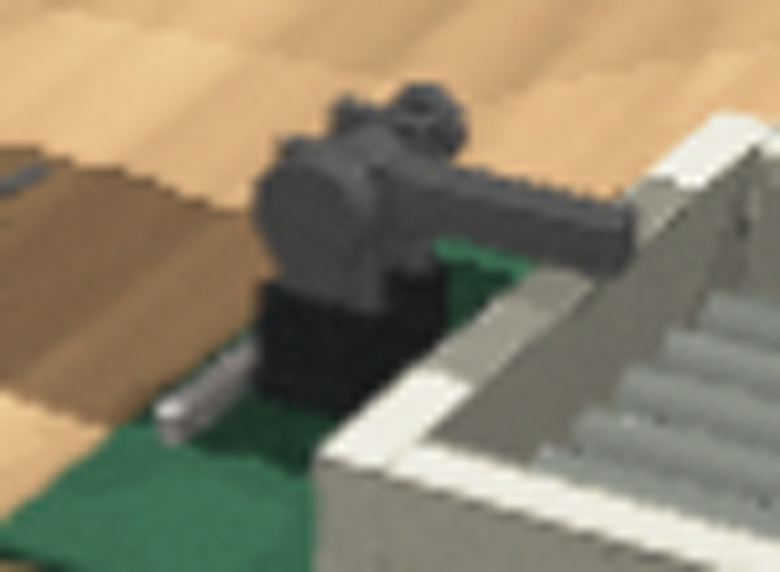

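The rectified top view puts the groove about 67 mm from the home TCP (col 240), which agrees with 9.5 + 58. Now fetch the clip. With it in hand I'll feel the pin's end disc to settle x and y.

Emit:
play_rows:
  moves:
    - [[0,0,0,0,0,-0.094],[-40,-1,0,0,0,0],[-40,-1,0,0,0,0],[0,0,0,0,0,0],[0,0,0,0,0,0]]

```text
time_s: 11.8
position: [0.5, -0.2743, 0.1707]
tcp_rot: [[-0.049, 0.999, -0.001], [0.999, 0.049, 0.002], [0.002, -0.001, -1.0]]
force: [-0.4, 0.5, 0.1]
opening: 0.601
grasp_force: 0.0
```

Run:
```python
from h import *
t=bot.capture('top');s=bot.capture('scene')
st=bot.read_state();R=np.array(st['tcp_rot']);p=np.array(st['position']);print(p,np.degrees(np.arctan2(R[1,1],R[0,1])),st['opening'])
im=[]
for c in(s,t):
    q=proj(c,[[p[0],p[1],.05],[p[0],p[1],.073]]);print(q)
for n,c in(('s',s),('t',t)):
  for q in('clip_grip','clip'):
    print(n,q,[(np.round(d['centre'],1).tolist(),round(d['confidence'],2)) for d in bot.pinpoint(c,q)[:4]])
cv2.imwrite('pics/f.png',np.hstack([cv2.resize(s['image'][200:290,170:290],(400,300),interpolation=cv2.INTER_CUBIC),cv2.resize(t['image'][180:255,300:400],(400,300),interpolation=cv2.INTER_CUBIC)]))
```

```text
[ 0.49967885 -0.27327805  0.17062899] 2.9011127683067524 0.6020732399231983
[[219.13890849 256.67509419]
 [218.15015885 247.72350312]]
[[343.39705702 227.13764333]
 [345.42477362 226.28302685]]
s clip_grip [([204.5, 289.1], 0.78), ([183.6, 228.6], 0.64), ([219.1, 264.3], 0.19)]
s clip [([219.9, 264.6], 0.79), ([184.5, 246.2], 0.69), ([207.9, 300.2], 0.64), ([234.9, 257.9], 0.4)]
t clip_grip [([342.2, 150.7], 0.24)]
t clip []
```

View pics/f.png

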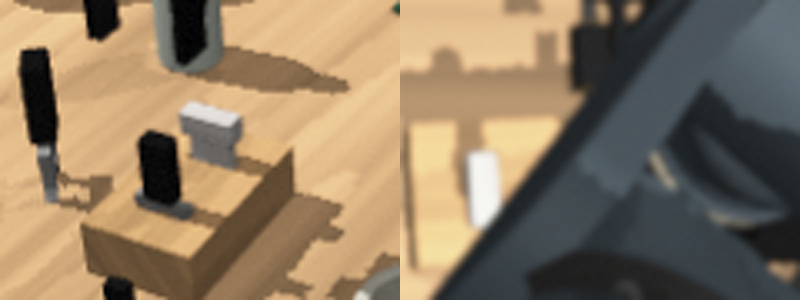

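Emit:
play_rows:
  moves:
    - [[-4.5,0,30,0,0,0],[0,0,30,0,0,0],[0,0,20,0,0,0],[0,0,10,0,0,0],[0,0,10,0,0,0]]

```text
time_s: 12.6
position: [0.5005, -0.2801, 0.0706]
tcp_rot: [[-0.049, 0.999, 0.0], [0.999, 0.049, -0.0], [-0.0, 0.0, -1.0]]
force: [0.4, -0.5, -0.1]
opening: 0.602
grasp_force: 0.0
```

Emit:
play_rows:
  moves:
    - [[0,0,3,0,0,0],[0,0,0,0,0,0]]

```text
time_s: 12.8
position: [0.5005, -0.2804, 0.0681]
tcp_rot: [[-0.049, 0.999, 0.0], [0.999, 0.049, -0.0], [-0.0, 0.0, -1.0]]
force: [-0.7, 0.2, -0.0]
opening: 0.6
grasp_force: 0.0
```

Emit:
play_rows:
  moves:
    - [[0,0,0,0,0,0],[0,0,0,0,0,0],[0,0,0,0,0,0],[0,0,0,0,0,0],[0,0,0,0,0,0]]
  fingers: -1

```text
time_s: 13.3
position: [0.5008, -0.2807, 0.0684]
tcp_rot: [[-0.048, 0.999, 0.002], [0.999, 0.048, -0.001], [-0.001, 0.002, -1.0]]
force: [1.2, -0.2, -1.1]
opening: 0.245
grasp_force: 30.0
```

Gripped: opening 21 mm, 30 N. Lift out and carry over, past the end of the pin.

Emit:
play_rows:
  moves:
    - [[0,0,-10,0,0,0],[0,0,-20,0,0,0],[0,0,-25,0,0,0],[0,0,-30,0,0,0],[0,0,-22,0,0,0.094]]

```text
time_s: 13.8
position: [0.5001, -0.2805, 0.1771]
tcp_rot: [[0.047, 0.999, 0.0], [0.999, -0.047, -0.001], [-0.001, 0.0, -1.0]]
force: [0.1, -0.8, -0.4]
opening: 0.251
grasp_force: 30.0
```

Emit:
play_rows:
  moves:
    - [[25,0,0,0,0,0],[45,-1,0,0,0,0],[45,-1,0,0,0,0],[45,-1,0,0,0,0],[45,-1,0,0,0,0]]

```text
time_s: 14.3
position: [0.5048, -0.0738, 0.1756]
tcp_rot: [[0.046, 0.999, -0.001], [0.999, -0.046, -0.0], [-0.0, -0.001, -1.0]]
force: [0.6, -0.3, -0.7]
opening: 0.25
grasp_force: 30.0
```

Emit:
play_rows:
  moves:
    - [[45,-1,0,0,0,0],[45,0,0,0,0,0],[45,0,0,0,0,0],[45,0,0,0,0,0],[45,0,0,0,0,0]]

```text
time_s: 14.8
position: [0.5141, 0.1511, 0.1756]
tcp_rot: [[0.045, 0.999, -0.0], [0.999, -0.045, -0.001], [-0.001, -0.0, -1.0]]
force: [0.6, -0.2, -1.2]
opening: 0.25
grasp_force: 30.0
```

Emit:
play_rows:
  moves:
    - [[45,0,0,0,0,0],[40,0,0,0,0,0],[22,0,0,0,0,0],[0,0,0,0,0,0],[0,0,0,0,0,0]]

```text
time_s: 15.3
position: [0.5189, 0.2562, 0.1751]
tcp_rot: [[0.044, 0.999, -0.001], [0.999, -0.044, -0.001], [-0.001, -0.001, -1.0]]
force: [0.4, 0.1, 0.4]
opening: 0.252
grasp_force: 30.0
```

Run:
```python
from h import *
t=bot.capture('top');s=bot.capture('scene')
st=bot.read_state();R=np.array(st['tcp_rot']);p=np.array(st['position']);print(p.round(4),R.round(4).tolist(),st['opening'],st['grasp_force'],np.round(st['force'],1))
# where calibrated scene cam sees the TCP-held clip
print('pred seat',proj(s,[p+R@[0,0,.0363]]), 'grip',proj(s,[p-R@[0,0,.005]]))
for q in('clip_seat','clip_grip'):
    print(q,[(np.round(d['centre'],1).tolist(),round(d['confidence'],2)) for d in bot.pinpoint(s,q)[:5]])
cv2.imwrite('pics/g.png',np.hstack([cv2.resize(s['image'][100:220,280:400],(500,500),interpolation=cv2.INTER_CUBIC)]))
```

```text
[0.5192 0.2551 0.1751] [[0.0461, 0.9989, -0.0009], [0.9989, -0.0461, -0.0008], [-0.0008, -0.0008, -1.0]] 0.24721935681792223 29.99888939782977 [ 0.3  0.6 -0.6]
pred seat [[335.09325302 135.28627297]] grip [[335.714978   121.40724521]]
clip_seat [([183.4, 249.5], 0.86), ([336.3, 136.4], 0.59), ([209.1, 300.3], 0.48)]
clip_grip [([334.6, 122.4], 0.7), ([180.2, 228.9], 0.62), ([209.1, 290.0], 0.54)]
```

View pics/g.png

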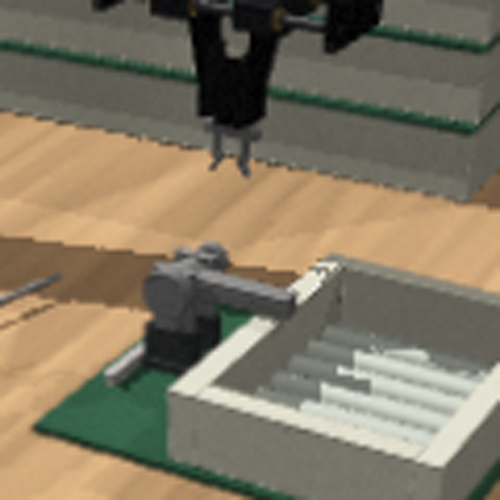

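Emit:
play_rows:
  moves:
    - [[0,0,25,0,0,0],[0,0,25,0,0,0],[0,0,15,0,0,0],[0,0,7,0,0,0],[-4,0,0,0,0,0]]

```text
time_s: 16.0
position: [0.519, 0.2515, 0.1022]
tcp_rot: [[0.046, 0.999, -0.002], [0.999, -0.046, -0.001], [-0.001, -0.002, -1.0]]
force: [-0.2, 0.0, 0.3]
opening: 0.246
grasp_force: 30.0
```

Emit:
play_rows:
  moves:
    - [[-4,0,0,0,0,0],[-2,0,0,0,0,0],[-1,0,0,0,0,0],[-1,0,0,0,0,0],[-1,0,0,0,0,0]]

```text
time_s: 16.5
position: [0.5192, 0.2433, 0.1034]
tcp_rot: [[0.045, 0.999, 0.001], [0.999, -0.045, 0.0], [0.0, 0.001, -1.0]]
force: [-0.1, -0.0, -0.5]
opening: 0.252
grasp_force: 30.0
```

Run:
```python
from h import *
s=bot.capture('scene')
for z in(.065,.07,.075): print(z,proj(s,[[.5185,.232,z],[.5185,.232,z+.012]]).round(1).tolist())
```

```text
0.065 [[330.5, 162.0], [330.6, 158.1]]
0.07 [[330.5, 160.4], [330.7, 156.5]]
0.075 [[330.6, 158.8], [330.8, 154.9]]
```

Emit:
play_rows:
  moves:
    - [[-1,0,0,0,0,0],[-1,0,0,0,0,0],[-1,0,0,0,0,0],[-1,0,0,0,0,0],[0,0,0,0,0,0]]

```text
time_s: 17.05
position: [0.5188, 0.2392, 0.1029]
tcp_rot: [[0.045, 0.999, -0.0], [0.999, -0.045, -0.0], [-0.0, -0.0, -1.0]]
force: [0.3, 0.3, -1.3]
opening: 0.253
grasp_force: 30.0
```

Emit:
play_rows:
  moves:
    - [[-0.5,0,0,0,0,0],[-0.5,0,0,0,0,0],[0,0,0,0,0,0]]

```text
time_s: 17.35
position: [0.5187, 0.2383, 0.1029]
tcp_rot: [[0.045, 0.999, -0.0], [0.999, -0.045, -0.0], [-0.0, -0.0, -1.0]]
force: [0.2, -0.1, -0.8]
opening: 0.249
grasp_force: 30.0
```

Emit:
play_rows:
  moves:
    - [[-0.5,0,0,0,0,0],[-0.5,0,0,0,0,0],[0,0,0,0,0,0]]

```text
time_s: 17.65
position: [0.5187, 0.2373, 0.103]
tcp_rot: [[0.045, 0.999, -0.0], [0.999, -0.045, -0.0], [-0.0, -0.0, -1.0]]
force: [0.3, 0.0, -0.6]
opening: 0.251
grasp_force: 30.0
```

Emit:
play_rows:
  moves:
    - [[-0.3,0,0,0,0,0],[0,0,0,0,0,0]]

```text
time_s: 17.85
position: [0.5187, 0.237, 0.103]
tcp_rot: [[0.045, 0.999, 0.0], [0.999, -0.045, 0.0], [0.0, 0.0, -1.0]]
force: [-0.7, -0.2, -1.0]
opening: 0.249
grasp_force: 30.0
```

Emit:
play_rows:
  moves:
    - [[-0.3,0,0,0,0,0],[0,0,0,0,0,0]]

```text
time_s: 18.05
position: [0.5187, 0.2367, 0.103]
tcp_rot: [[0.045, 0.999, -0.0], [0.999, -0.045, -0.0], [-0.0, -0.0, -1.0]]
force: [-0.6, -0.4, 0.4]
opening: 0.253
grasp_force: 30.0
```

Emit:
play_rows:
  moves:
    - [[-0.3,0,0,0,0,0],[0,0,0,0,0,0]]

```text
time_s: 18.25
position: [0.5187, 0.2364, 0.103]
tcp_rot: [[0.045, 0.999, -0.0], [0.999, -0.045, -0.0], [-0.0, -0.0, -1.0]]
force: [-0.7, 0.2, -0.1]
opening: 0.248
grasp_force: 30.0
```

Emit:
play_rows:
  moves:
    - [[-0.3,0,0,0,0,0],[0,0,0,0,0,0]]

```text
time_s: 18.45
position: [0.5186, 0.2361, 0.103]
tcp_rot: [[0.045, 0.999, -0.0], [0.999, -0.045, -0.0], [-0.0, -0.0, -1.0]]
force: [0.4, -0.2, -1.0]
opening: 0.253
grasp_force: 30.0
```

Emit:
play_rows:
  moves:
    - [[-0.3,0,0,0,0,0],[0,0,0,0,0,0]]

```text
time_s: 18.65
position: [0.5186, 0.2358, 0.103]
tcp_rot: [[0.045, 0.999, -0.0], [0.999, -0.045, -0.0], [-0.0, -0.0, -1.0]]
force: [1.1, -0.3, -0.2]
opening: 0.25
grasp_force: 30.0
```

Emit:
play_rows:
  moves:
    - [[-0.2,0,0,0,0,0],[0,0,0,0,0,0]]

```text
time_s: 18.85
position: [0.5186, 0.2356, 0.103]
tcp_rot: [[0.045, 0.999, -0.0], [0.999, -0.045, -0.0], [-0.0, -0.0, -1.0]]
force: [-0.4, -0.3, 0.0]
opening: 0.25
grasp_force: 30.0
```

Emit:
play_rows:
  moves:
    - [[-0.3,0,0,0,0,0],[0,0,0,0,0,0]]

```text
time_s: 19.05
position: [0.5186, 0.2353, 0.103]
tcp_rot: [[0.045, 0.999, 0.0], [0.999, -0.045, -0.0], [-0.0, 0.0, -1.0]]
force: [0.5, -0.1, -0.7]
opening: 0.253
grasp_force: 30.0
```

Emit:
play_rows:
  moves:
    - [[-0.3,0,0,0,0,0],[0,0,0,0,0,0]]

```text
time_s: 19.25
position: [0.5186, 0.2351, 0.103]
tcp_rot: [[0.046, 0.999, -0.0], [0.999, -0.046, 0.0], [0.0, -0.0, -1.0]]
force: [0.1, 1.1, -0.9]
opening: 0.251
grasp_force: 30.0
```

Emit:
play_rows:
  moves:
    - [[-0.15,0,0,0,0,0],[0,0,0,0,0,0]]

```text
time_s: 19.45
position: [0.5186, 0.2351, 0.103]
tcp_rot: [[0.045, 0.999, 0.0], [0.999, -0.045, 0.0], [0.0, 0.0, -1.0]]
force: [-0.1, 1.5, -0.2]
opening: 0.248
grasp_force: 30.0
```

Contact at y = 0.2351 with 1.5 N, below the pin's friction, so the groove is at TCP y ≈ 0.2176. Now feel the disc's side for x.

Emit:
play_rows:
  moves:
    - [[5,0,0,0,0,0],[0,-25,0,0,0,0],[0,-20,0,0,0,0],[-12,0,3,0,0,0],[0,0,3.5,0,0,0]]

```text
time_s: 19.95
position: [0.4734, 0.2291, 0.0965]
tcp_rot: [[0.045, 0.999, 0.0], [0.999, -0.045, -0.001], [-0.0, 0.0, -1.0]]
force: [0.5, -0.6, -0.4]
opening: 0.249
grasp_force: 30.0
```

Emit:
play_rows:
  moves:
    - [[0,5,0,0,0,0],[0,3,0,0,0,0],[0,1.5,0,0,0,0],[0,0,0,0,0,0]]

```text
time_s: 20.35
position: [0.4839, 0.2295, 0.0965]
tcp_rot: [[0.046, 0.999, 0.001], [0.999, -0.046, 0.0], [0.0, 0.001, -1.0]]
force: [0.4, -0.1, -0.8]
opening: 0.247
grasp_force: 30.0
```

Emit:
play_rows:
  moves:
    - [[0,0.6,0,0,0,0],[0,0.5,0,0,0,0],[0,0,0,0,0,0]]

```text
time_s: 20.65
position: [0.4839, 0.2295, 0.0965]
tcp_rot: [[0.045, 0.999, 0.0], [0.999, -0.045, 0.0], [0.0, 0.0, -1.0]]
force: [-1.3, 0.3, -1.2]
opening: 0.252
grasp_force: 30.0
```

Emit:
play_rows:
  moves:
    - [[0,0.4,0,0,0,0],[0,0.4,0,0,0,0],[0,0,0,0,0,0]]

```text
time_s: 20.95
position: [0.4848, 0.2294, 0.0965]
tcp_rot: [[0.045, 0.999, 0.0], [0.999, -0.045, 0.0], [0.0, 0.0, -1.0]]
force: [-0.2, -0.2, -0.6]
opening: 0.254
grasp_force: 30.0
```

Emit:
play_rows:
  moves:
    - [[0,0.4,0,0,0,0],[0,0.4,0,0,0,0],[0,0,0,0,0,0]]

```text
time_s: 21.25
position: [0.4856, 0.2294, 0.0965]
tcp_rot: [[0.045, 0.999, 0.0], [0.999, -0.045, 0.0], [0.0, 0.0, -1.0]]
force: [-0.8, -1.4, -0.9]
opening: 0.253
grasp_force: 30.0
```

Emit:
play_rows:
  moves:
    - [[0,0.4,0,0,0,0],[0,0.4,0,0,0,0],[0,0,0,0,0,0]]

```text
time_s: 21.55
position: [0.4864, 0.2293, 0.0965]
tcp_rot: [[0.045, 0.999, 0.0], [0.999, -0.045, 0.0], [0.0, 0.0, -1.0]]
force: [0.1, 0.2, -1.4]
opening: 0.253
grasp_force: 30.0
```

Emit:
play_rows:
  moves:
    - [[0,0.4,0,0,0,0],[0,0.4,0,0,0,0],[0,0,0,0,0,0]]

```text
time_s: 21.85
position: [0.4872, 0.2293, 0.0965]
tcp_rot: [[0.045, 0.999, 0.0], [0.999, -0.045, 0.0], [0.0, 0.0, -1.0]]
force: [-0.0, 0.2, -0.8]
opening: 0.25
grasp_force: 30.0
```

Emit:
play_rows:
  moves:
    - [[0,0.4,0,0,0,0],[0,0.4,0,0,0,0],[0,0,0,0,0,0]]

```text
time_s: 22.15
position: [0.488, 0.2293, 0.0965]
tcp_rot: [[0.045, 0.999, 0.0], [0.999, -0.045, 0.0], [0.0, 0.0, -1.0]]
force: [-0.0, -0.1, -0.4]
opening: 0.25
grasp_force: 30.0
```

Emit:
play_rows:
  moves:
    - [[0,0.4,0,0,0,0],[0,0.4,0,0,0,0],[0,0,0,0,0,0]]

```text
time_s: 22.45
position: [0.4884, 0.2292, 0.0964]
tcp_rot: [[0.045, 0.999, -0.001], [0.999, -0.045, -0.0], [-0.0, -0.001, -1.0]]
force: [-1.3, -0.1, -0.0]
opening: 0.247
grasp_force: 30.0
```

Emit:
play_rows:
  moves:
    - [[0,0.4,0,0,0,0],[0,0.4,0,0,0,0],[0,0,0,0,0,0]]

```text
time_s: 22.75
position: [0.4886, 0.2292, 0.0964]
tcp_rot: [[0.045, 0.999, -0.002], [0.999, -0.045, -0.0], [-0.0, -0.002, -1.0]]
force: [-3.4, 0.9, 1.0]
opening: 0.249
grasp_force: 30.0
```

The side touch gives an axis x ≈ 0.520 at y = 0.229, so ≈ 0.5194 at the groove. This agrees with the network's groove_foot. Rise and go over the groove.

Emit:
play_rows:
  moves:
    - [[0,-5,0,0,0,0],[0,0,-25,0,0,0],[0,0,-25,0,0,0],[-5.5,17,0,0,0,0],[-5.5,18,0,0,0,0]]

```text
time_s: 23.25
position: [0.5201, 0.217, 0.1478]
tcp_rot: [[0.044, 0.999, 0.004], [0.999, -0.044, 0.0], [0.001, 0.004, -1.0]]
force: [0.3, 0.8, -0.9]
opening: 0.248
grasp_force: 30.0
```

Emit:
play_rows:
  moves:
    - [[0,0,0,0,0,0],[0,0,0,0,0,0],[0,0,0,0,0,0]]

```text
time_s: 23.55
position: [0.5176, 0.2169, 0.146]
tcp_rot: [[0.045, 0.999, -0.002], [0.999, -0.045, -0.0], [-0.0, -0.002, -1.0]]
force: [-0.1, 1.0, -0.8]
opening: 0.25
grasp_force: 30.0
```

Emit:
play_rows:
  moves:
    - [[0.7,0.8,0,0,0,0],[0,0,10,0,0,0],[0,0,0,0,0,0],[0,0,0,0,0,0],[0,0,0,0,0,0]]

```text
time_s: 24.05
position: [0.5197, 0.2175, 0.1363]
tcp_rot: [[0.045, 0.999, -0.0], [0.999, -0.045, -0.0], [-0.0, -0.0, -1.0]]
force: [0.1, 0.2, -0.3]
opening: 0.25
grasp_force: 30.0
```

Emit:
play_rows:
  moves:
    - [[0,-0.2,5,0,0,0],[0,0,3,0,0,0],[0,0,1,0,0,0],[0,0,0,0,0,0]]

```text
time_s: 24.45
position: [0.5194, 0.2174, 0.1272]
tcp_rot: [[0.045, 0.999, -0.001], [0.999, -0.045, -0.0], [-0.0, -0.001, -1.0]]
force: [0.6, -0.8, -0.6]
opening: 0.247
grasp_force: 30.0
```

Emit:
play_rows:
  moves:
    - [[0,0,1,0,0,0],[0,0,1,0,0,0],[0,0,1,0,0,0],[0,0,0,0,0,0]]

```text
time_s: 24.85
position: [0.5195, 0.2175, 0.1244]
tcp_rot: [[0.045, 0.999, -0.0], [0.999, -0.045, -0.0], [-0.0, -0.0, -1.0]]
force: [0.0, 0.3, -0.9]
opening: 0.244
grasp_force: 30.0
```

Emit:
play_rows:
  moves:
    - [[0,0,1,0,0,0],[0,0,1,0,0,0],[0,0,0,0,0,0]]

```text
time_s: 25.15
position: [0.5195, 0.2175, 0.1223]
tcp_rot: [[0.045, 0.999, -0.0], [0.999, -0.045, -0.0], [-0.0, -0.0, -1.0]]
force: [-0.1, -0.2, 0.5]
opening: 0.255
grasp_force: 30.0
```

Emit:
play_rows:
  moves:
    - [[0,0,1,0,0,0],[0,0,1,0,0,0],[0,0,0,0,0,0]]

```text
time_s: 25.45
position: [0.5195, 0.2175, 0.1203]
tcp_rot: [[0.045, 0.999, -0.0], [0.999, -0.045, -0.0], [-0.0, -0.0, -1.0]]
force: [0.2, -1.0, -0.8]
opening: 0.249
grasp_force: 30.0
```

Emit:
play_rows:
  moves:
    - [[0,0,1,0,0,0],[0,0,0,0,0,0]]

```text
time_s: 25.65
position: [0.5195, 0.2175, 0.1194]
tcp_rot: [[0.045, 0.999, -0.0], [0.999, -0.045, -0.0], [-0.0, -0.0, -1.0]]
force: [-0.7, -0.2, 0.0]
opening: 0.252
grasp_force: 30.0
```

Emit:
play_rows:
  moves:
    - [[0,0,1,0,0,0],[0,0,0,0,0,0]]

```text
time_s: 25.85
position: [0.5196, 0.2175, 0.1184]
tcp_rot: [[0.045, 0.999, -0.0], [0.999, -0.045, 0.0], [0.0, -0.0, -1.0]]
force: [-1.1, 0.2, 0.4]
opening: 0.247
grasp_force: 30.0
```

Emit:
play_rows:
  moves:
    - [[0,0,1,0,0,0],[0,0,0,0,0,0]]

```text
time_s: 26.05
position: [0.5196, 0.2176, 0.118]
tcp_rot: [[0.045, 0.999, 0.0], [0.999, -0.045, 0.0], [0.0, 0.0, -1.0]]
force: [-1.5, -0.4, 3.3]
opening: 0.245
grasp_force: 30.0
```

Emit:
play_rows:
  moves:
    - [[0,0,1,0,0,0],[0,0,0,0,0,0]]

```text
time_s: 26.25
position: [0.5198, 0.2176, 0.1176]
tcp_rot: [[0.045, 0.999, 0.001], [0.999, -0.045, 0.0], [0.0, 0.001, -1.0]]
force: [-1.4, -0.8, 7.8]
opening: 0.25
grasp_force: 30.0
```

Emit:
play_rows:
  moves:
    - [[0,-0.2,0.8,0,0,0],[0,0,0,0,0,0]]

```text
time_s: 26.45
position: [0.5199, 0.2177, 0.1172]
tcp_rot: [[0.045, 0.999, 0.002], [0.999, -0.045, 0.0], [0.001, 0.002, -1.0]]
force: [-2.1, -0.3, 8.9]
opening: 0.249
grasp_force: 30.0
```

Emit:
play_rows:
  moves:
    - [[0,0,0.6,0,0,0],[0,0,0,0,0,0]]

```text
time_s: 26.65
position: [0.52, 0.2178, 0.1168]
tcp_rot: [[0.045, 0.999, 0.002], [0.999, -0.045, 0.001], [0.001, 0.002, -1.0]]
force: [-2.1, -0.6, 10.6]
opening: 0.246
grasp_force: 30.0
```

Emit:
play_rows:
  moves:
    - [[0,-0.6,0.5,0,0,0],[0,0,0,0,0,0]]

```text
time_s: 26.85
position: [0.5199, 0.2178, 0.1165]
tcp_rot: [[0.045, 0.999, 0.003], [0.999, -0.045, 0.001], [0.001, 0.003, -1.0]]
force: [-1.6, -0.5, 12.0]
opening: 0.252
grasp_force: 30.0
```

Emit:
play_rows:
  moves:
    - [[0,0,0.6,0,0,0],[0,0,0,0,0,0]]

```text
time_s: 27.05
position: [0.52, 0.2179, 0.1159]
tcp_rot: [[0.045, 0.999, 0.003], [0.999, -0.045, 0.001], [0.001, 0.003, -1.0]]
force: [-2.9, -0.2, 10.6]
opening: 0.251
grasp_force: 30.0
```

Emit:
play_rows:
  moves:
    - [[0,-0.6,0.6,0,0,0],[0,0,0.4,0,0,0],[0,0,0,0,0,0]]

```text
time_s: 27.35
position: [0.5197, 0.218, 0.1148]
tcp_rot: [[0.045, 0.999, 0.004], [0.999, -0.045, 0.001], [0.001, 0.004, -1.0]]
force: [-0.9, 1.0, 8.9]
opening: 0.253
grasp_force: 30.0
```

Emit:
play_rows:
  moves:
    - [[0,-0.3,0.6,0,0,0],[0,0,0.4,0,0,0],[0,0,0,0,0,0]]

```text
time_s: 27.65
position: [0.5195, 0.2179, 0.1134]
tcp_rot: [[0.045, 0.999, 0.004], [0.999, -0.045, 0.001], [0.001, 0.004, -1.0]]
force: [0.2, -0.3, 7.1]
opening: 0.254
grasp_force: 30.0
```

Going in: the force is falling and the sideways load is gone.

Emit:
play_rows:
  moves:
    - [[0,0,0.7,0,0,0],[0,0,0.7,0,0,0],[0,0,0,0,0,0]]

```text
time_s: 27.95
position: [0.5193, 0.2179, 0.1114]
tcp_rot: [[0.045, 0.999, 0.004], [0.999, -0.045, 0.001], [0.001, 0.004, -1.0]]
force: [0.8, -0.0, 3.8]
opening: 0.251
grasp_force: 30.0
```

Emit:
play_rows:
  moves:
    - [[0,0,0.7,0,0,0],[0,0,0.7,0,0,0],[0,0,0,0,0,0]]

```text
time_s: 28.25
position: [0.5188, 0.2176, 0.109]
tcp_rot: [[0.045, 0.999, 0.002], [0.999, -0.045, 0.0], [0.0, 0.002, -1.0]]
force: [2.6, 1.0, 0.9]
opening: 0.25
grasp_force: 30.0
```

Emit:
play_rows:
  moves:
    - [[0,0,0.7,0,0,0],[0,0,0.7,0,0,0],[0,0,0,0,0,0]]

```text
time_s: 28.55
position: [0.5183, 0.2175, 0.1072]
tcp_rot: [[0.045, 0.999, 0.001], [0.999, -0.045, -0.0], [-0.0, 0.001, -1.0]]
force: [4.3, -0.3, -4.1]
opening: 0.249
grasp_force: 30.0
```

Emit:
play_rows:
  moves:
    - [[0,0.8,0.7,0,0,0],[0,0.4,0.7,0,0,0],[0,0,0,0,0,0]]

```text
time_s: 28.85
position: [0.5187, 0.2174, 0.1058]
tcp_rot: [[0.045, 0.999, -0.001], [0.999, -0.045, -0.0], [-0.0, -0.001, -1.0]]
force: [3.9, -0.8, -5.6]
opening: 0.247
grasp_force: 30.0
```

Emit:
play_rows:
  moves:
    - [[0,0.2,0.7,0,0,0],[0,0,0.5,0,0,0],[0,0,0,0,0,0]]

```text
time_s: 29.15
position: [0.5192, 0.2174, 0.105]
tcp_rot: [[0.045, 0.999, -0.0], [0.999, -0.045, -0.0], [-0.0, -0.0, -1.0]]
force: [3.2, -0.1, -4.1]
opening: 0.248
grasp_force: 30.0
```

Emit:
play_rows:
  moves:
    - [[0,0,0.6,0,0,0],[0,0,0,0,0,0]]

```text
time_s: 29.35
position: [0.5193, 0.2175, 0.1046]
tcp_rot: [[0.045, 0.999, 0.0], [0.999, -0.045, -0.0], [-0.0, 0.0, -1.0]]
force: [2.9, -0.2, -3.3]
opening: 0.249
grasp_force: 30.0
```

Emit:
play_rows:
  moves:
    - [[0,0.3,0.7,0,0,0],[0,0,0,0,0,0]]

```text
time_s: 29.55
position: [0.5191, 0.2175, 0.1039]
tcp_rot: [[0.045, 0.999, -0.001], [0.999, -0.045, -0.0], [-0.0, -0.001, -1.0]]
force: [1.8, -0.1, -1.1]
opening: 0.25
grasp_force: 30.0
```

Emit:
play_rows:
  moves:
    - [[0,0.2,0.7,0,0,0],[0,0,0,0,0,0]]

```text
time_s: 29.75
position: [0.5189, 0.2175, 0.1033]
tcp_rot: [[0.045, 0.999, -0.002], [0.999, -0.045, -0.0], [-0.0, -0.002, -1.0]]
force: [0.2, 0.9, 1.4]
opening: 0.25
grasp_force: 30.0
```

Emit:
play_rows:
  moves:
    - [[0,0,0.7,0,0,0],[0,0,0,0,0,0]]

```text
time_s: 29.95
position: [0.5189, 0.2175, 0.1032]
tcp_rot: [[0.045, 0.999, -0.002], [0.999, -0.045, -0.0], [-0.0, -0.002, -1.0]]
force: [-1.1, -0.6, 5.8]
opening: 0.249
grasp_force: 30.0
```

Stopped hard, 15 mm below first touch, with the force now climbing: home. One small extra press, then relieve and let go.

Emit:
play_rows:
  moves:
    - [[0,0,0.6,0,0,0],[0,0,0,0,0,0]]

```text
time_s: 30.15
position: [0.519, 0.2175, 0.1031]
tcp_rot: [[0.045, 0.999, -0.001], [0.999, -0.045, -0.0], [-0.0, -0.001, -1.0]]
force: [-2.0, -0.2, 8.6]
opening: 0.245
grasp_force: 30.0
```

Emit:
play_rows:
  moves:
    - [[0,0,-1.6,0,0,0],[0,0,0,0,0,0]]

```text
time_s: 30.35
position: [0.5194, 0.2175, 0.1035]
tcp_rot: [[0.045, 0.999, -0.001], [0.999, -0.045, -0.0], [-0.0, -0.001, -1.0]]
force: [-0.1, 0.1, -1.8]
opening: 0.249
grasp_force: 30.0
```

Emit:
play_rows:
  moves:
    - [[0,0,0,0,0,0],[0,0,0,0,0,0],[0,0,0,0,0,0],[0,0,0,0,0,0]]
  fingers: -0.1

```text
time_s: 30.75
position: [0.5197, 0.2175, 0.1033]
tcp_rot: [[0.045, 0.999, -0.0], [0.999, -0.045, -0.0], [-0.0, -0.0, -1.0]]
force: [0.0, -0.1, -0.9]
opening: 0.433
grasp_force: 0.0
```

Emit:
play_rows:
  moves:
    - [[0,0,-10,0,0,0],[0,0,-20,0,0,0],[0,0,-40,0,0,0],[0,0,-40,0,0,0],[0,0,-40,0,0,0]]

```text
time_s: 31.25
position: [0.5195, 0.2174, 0.2556]
tcp_rot: [[0.045, 0.999, 0.0], [0.999, -0.045, 0.0], [0.0, 0.0, -1.0]]
force: [1.1, 0.3, 0.7]
opening: 0.45
grasp_force: 0.0
```

Emit:
play_rows:
  moves:
    - [[49,0,0,0,0,0],[49,0,0,0,0,0],[49,0,0,0,0,0],[49,0,0,0,0,0],[0,0,0,0,0,0]]

```text
time_s: 31.75
position: [0.528, 0.4193, 0.2541]
tcp_rot: [[0.04, 0.999, 0.002], [0.999, -0.04, 0.004], [0.004, 0.002, -1.0]]
force: [-0.6, -1.3, 0.1]
opening: 0.456
grasp_force: 0.0
```

Run:
```python
from h import *
t=bot.capture('top');s=bot.capture('scene')
f=lambda c,y,x,h,w:cv2.resize(c['image'][y:y+h,x:x+w],(400,400),interpolation=cv2.INTER_CUBIC)
cv2.imwrite('pics/h.png',np.hstack([f(s,130,290,80,80),f(t,175,90,80,80)]))
x=np.array([.519,.2175]);print('pred grip/seat',proj(s,[[*x,.108],[*x,.067]]).round(1).tolist())
for q in('clip_grip','clip_seat'):print(q,[(np.round(d['centre'],1).tolist(),round(d['confidence'],2)) for d in bot.pinpoint(s,q)[:4]])
```

```text
pred grip/seat [[329.0, 149.9], [328.5, 163.3]]
clip_grip [([204.8, 286.4], 0.75), ([328.2, 152.2], 0.57), ([184.1, 228.4], 0.53)]
clip_seat [([328.9, 164.6], 0.74), ([210.3, 300.9], 0.71), ([182.6, 248.6], 0.61)]
```

View pics/h.png

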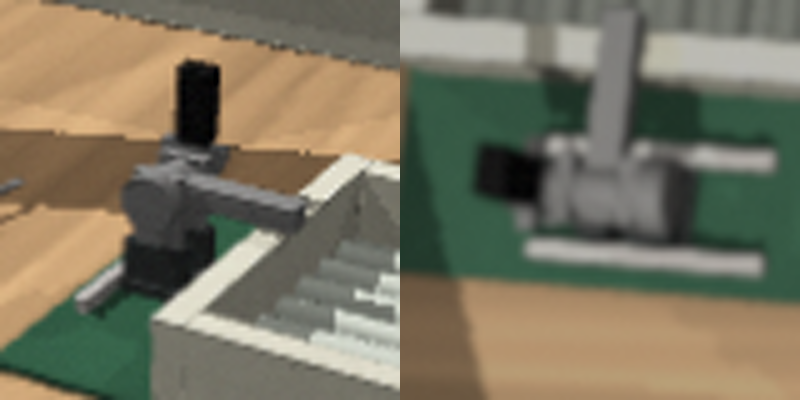

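The clip stands upright on the groove with its tab up (scene 328,152), the pin head is against the lug, and the arm is clear. Handing in.

```bash
python3 -c "
from rig import bot
print(bot.hand_in())"
```

```text
the job is handed in; nothing more can be done
None
```

The hold-down is locked and the job is handed in: the pin is home against the lug and the clip is snapped fully home on the groove, tab up. Measured forces peaked at about 12 N, and about 32 s of the 58 s were used.

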